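# Find the concealed catch of the fittings case and press it

### The job

The fittings case on the bench is shut, and its catch is hidden in the long flat grey panel on its top, a plate sunk just below the panel's face. Feel along the panel with closed fingertips until you find the catch, then press it fully in, so that it raises the blue hatch at the end of the case. Do not push or pry the hatch, leave the loose fittings where they stand, and finish with the hand clear.

Things in the scene. Friction and masses are not known exactly. Their poses are not given: they have to be found in the camera images.
- case: The closed fittings case, fixed to the bench: a low dark steel case 88 mm (x) by 338 mm (y), 50 mm high; origin at the centre of its underside, x across it, y along it towards the blue hatch, z up. Its top is level, all at 50 mm: a flat rigid grey panel from y = -161 to +79 mm, then the hatch from y = 85 to 161 mm.
- panel (a point): Centre of the grey panel's upper face (y = -41 mm on the case, axes as the case). The panel is 74 mm (x) by 240 mm (y). In it lies the catch, a plate of the same grey, 50 mm (x) by 40 mm (y), its face 2 mm below the panel's, with a 1 mm gap round it. From this point it is centred at x = 0 and y = -96, -48, 0, 48 or 96 mm: which one is not given, it must be felt or seen.
- catch (a joint): How far the catch plate is pressed straight down, m: 0 is out (as at the start), 0.006 fully in. It is stiff: it slides under about 8 N and stays where it is left, with no spring. It is a part of the grey panel (see there).
- hatch (a joint): Opening angle of the hatch, rad: 0 shut, 0.5 fully up. A linkage lifts it in step with the catch, fully up when the catch is fully in, and it stays there.
- hatch_edge (a point): Middle of the free edge of the blue hatch lid, on its upper face, at the end of the case. The lid is 73 mm (x) by 76 mm (y), 4 mm thick, and hinged along its other edge, next to the grey panel; as the hatch opens this edge rises about 36 mm.
- upright (a point): Point on the front edge of the fixed tall board that closes the bench on the right: 36 mm thick (y), from the floor to far above the arm, running back from this edge. The arm may start beside it: draw in, to within about 0.4 m of the base axis, before swinging past it.
- coupling_a: Bystander: grey pipe coupling standing on end, 44 mm across, 41 mm high; loose; origin at the centre of its underside.
- bushing_a: Bystander: rusty hex bushing, 48 x 55 mm, 32 mm high; loose; origin at the centre of its underside.
- union_a: Bystander: rusty pipe union, 47 x 54 mm, 47 mm high; loose; origin at the centre of its underside.
- reducer_a: Bystander: dark bell reducer, 54 mm across, 38 mm high; loose; origin at the centre of its underside.
- tee_iron: Bystander: dark iron tee, 66 x 61 mm, 49 mm high; loose; origin at the centre of its underside.

How it is judged (in metres and radians):
On the way:
1. the catch is pressed fully in (value of joint catch above 0.005 m), for 0.2 s.
At the end, for the whole second after the job is handed in: The catch is in by more than 5 of its 6 mm and the hatch stands open by more than 0.4 rad; every loose fitting is at rest within 20 mm of where it stood (value of joint catch above 0.005 m and value of joint hatch above 0.4 rad and distance of each of coupling_a, bushing_a, union_a, reducer_a, tee_iron from where it was at the start of the episode below 0.02 m and linear speed of each of coupling_a, bushing_a, union_a, reducer_a, tee_iron below 0.02 m/s); the robot touches nothing.
It fails at once if the hatch is pushed, pried or held by the robot (more than 2 N) (contact force between any of the fingers, the arm and hatch above 2 N).
It fails at once if a loose fitting is shoved or carried more than 20 mm (distance of any of coupling_a, bushing_a, union_a, reducer_a, tee_iron from where it was at the start of the episode above 0.02 m).
It fails at once if a loose fitting is lifted off the bench (height (world z) of any of coupling_a, bushing_a, union_a, reducer_a, tee_iron above 0.015 m).
It also fails if it takes over 51 s, if anything falls off the work surface, if the arm or the gripper's body presses on something with over 40 N, if the wrist force passes 120 N, or if a joint passes its speed limit or range.

### The arm

A 7-joint arm with a two-finger parallel gripper is mounted at the origin on a cart in front of the work surface, level with it; the furniture and walls round the work are solid. World frame = base frame: x ahead of the robot, y to its left, z up, the work surface at z = 0. Lengths are in mm, angles in rad, forces in N, time in s.
With the tool pointing down it reaches from about 400 to 875 mm from the base axis. Payload 4.4 kg.
Tool frame: the origin (TCP) lies on the centre line of the jaws, within the pads' length; the fingertips stand 11 mm ahead of it and the grasp point (between the pads) lies 8 mm behind it (ctrl.tips_ahead is the distance from the TCP to the fingertips, in mm); z points along the fingers, y is the line along which they close (so a half turn about z gives the same grasp; the last joint's range is limited). The gripper opens to 85 mm and grips with 20 to 120 N. Pads are 22 mm wide; open, the fingers measure 114 mm over their backs; the gripper's body (76 mm by 85 mm) begins 54 mm behind the grasp point. The pads swing forward as they close: fully open they stand 13 mm farther back than shut.
Start: joints at [-1.408, 0.628, 0.038, 1.517, -0.027, 0.996, -0.02], TCP at [147.401, 633.08, 242.313] pointing down, gripper open.
Joint ranges: [-3.06, 3.06], [-0.37, 2.12], [-1.25, 1.32], [0.18, 2.47], [-1.1, 4.24], [0.23, 1.98], [-2.94, 2.94]. Speed limits (rad/s): [2.57, 2.57, 3.14, 3.14, 3.14, 3.14, 3.14].

### API

Orientations are given as [roll, pitch, yaw] about the fixed x, y, z axes, in that order (R = Rz(yaw) Ry(pitch) Rx(roll)).
In Python, from cell import ctrl, eyes, job gives the robot as it stands. The module is installed in compiled form; this text tells all that it offers.
- The arm moves only by the tool carry_out, never from a script. Its argument "moves" is a list of rows, each an object of numbers: "tx", "ty", "tz": the shift along the tool's x, y, z as a fraction of full scale; "twist": the turn about the tool's z as a fraction of full scale; "fingers": the opening, from 0 (shut) to 1 (fully open). In form: [{"tx": .., "ty": .., "tz": .., "twist": .., "fingers": ..}, ...]. A call has 1 to 12 rows; each row shifts and turns the commanded pose from where the row before left it, along the tool's axes as they then stand; what a row does not reach is not made up. Full scale, the value 1, is 0.3 m for a shift and pi rad for a turn. A row lasts 1/8 s, in which the tool goes at most 62.5 mm and 10.7 degrees, less where a joint would pass 70% of its speed; a pose out of reach is approached as far as the arm can. A call with a number of a shift or a turn outside -1 to 1 is refused whole. A call with a gripper value outside its range is refused whole. The fingers move at their own pace and stop on an object; the grip force is fixed at half the most. Time passes only in rows, so rows that do not move let the fingers close. It gives the time, the measured TCP pose, the force, the opening and the grip force at its end, in the units of the state.
- ctrl.read_state(): the state, without advancing time (a new reading comes with each control period).
- eyes.get_image(name): name is "scene" or "side" or "wrist"; returns a dict with "color" (480x640x3 uint8, blue, green, red), "fovy" (degrees; the focal length in pixels is half the picture's height over the tangent of half this angle, whatever the lens; pixels are square), "cx", "cy" (the principal point, pixels), "world_from_camera" (4x4, takes a point from camera to world coordinates). Camera axes: x right, y up, looking along -z (the intrinsics and any distortion apply to the point x, -y, -z); pixel columns grow to the right and rows downward; lengths in mm; the calibration is good to about 2 mm. The wrist camera is an equidistant fisheye: a pixel r from the principal point sees the ray r / f radians off the axis. A picture is of the moment at which its call begins. There is no depth.
- job.finish_job(): hands the job in; it is judged then, once.
The state is a dict: "clock": time; "qpos": joint angles; "qd": joint speeds; "tau": joint torques, N m; "eef_pos": TCP position; "tool_rot": TCP orientation; "force": force on the tool from outside, world axes, zero at the start; "torque": the same for the moment, N m; "width": finger opening in mm; "gripper_force": force on a finger pad.
Only numpy, scipy, OpenCV 4.12 (cv2) and the standard library are available. Lean on these libraries where they do the work, as an engineer would, in place of code of your own. Each camera call takes 0.05 s, during which the arm holds its last target. There are 200 camera calls.

## Working session

There is one attempt and no reset: what is moved stays moved. The work goes in short steps, Python scripts to look and compute and a tool call to move; the robot and the scene stay as the last step left them, time stands still between calls to the robot, and variables do not carry over. Pictures are saved under pics/ and viewed, at most 10 in all, crops included, and the job is handed in when it is done.

Besides the shell and the picture viewer there is one more tool, called after "Call:" by a JSON object that holds its "fn" and its "kwargs". carry_out: Moves the arm, as the interface text tells. Its arguments: {"type":"object","properties":{"moves":{"type":"array","items":{"type":"object","properties":{"tx":{"type":"number","minimum":-1,"maximum":1},"ty":{"type":"number","minimum":-1,"maximum":1},"tz":{"type":"number","minimum":-1,"maximum":1},"twist":{"type":"number","minimum":-1,"maximum":1},"fingers":{"type":"number"}}}}},"required":["moves"]}

```bash
mkdir -p pics
python3 - <<'E'
from cell import ctrl,eyes
import cv2,numpy as np,json
print(ctrl.read_state(), ctrl.tips_ahead)
for n in ["scene","side","wrist"]:
    d=eyes.get_image(n); cv2.imwrite(f"pics/{n}0.png",d["color"])
    print(n,d["fovy"],d["cx"],d["cy"],np.round(d["world_from_camera"],4).tolist(),[k for k in d])
E
```

```text
{'clock': 0.0, 'qpos': array([-1.40779242,  0.62934454,  0.03845649,  1.51838631, -0.02698498,
        0.99628816, -0.0199803 ]), 'qd': array([-0.00039569,  0.00036592, -0.00046852,  0.00027438, -0.00054198,
       -0.00189831,  0.00031216]), 'tau': array([ 1.92234529e-04, -5.63405836e+01,  1.22603294e+00, -1.93442094e+01,
        1.08843483e-02,  1.08884485e-02,  2.43237008e-05]), 'eef_pos': array([147.27414621, 632.46891618, 241.3845114 ]), 'tool_rot': array([-3.13968529e+00,  4.65747752e-05,  2.91280448e+00]), 'force': array([-1.38295812,  0.28597625, -0.55968624]), 'torque': array([-0.03029256,  0.03111792, -0.01181283]), 'gripper_force': 0.0, 'width': 85.51916409081102} 11.0
scene 56.28200715144127 323.2132513859803 245.09129515729614 [[-0.4576, 0.6177, -0.6396, -302.8249], [-0.889, -0.3309, 0.3164, 406.3953], [-0.0163, 0.7134, 0.7005, 1048.0968], [0.0, 0.0, 0.0, 1.0]] ['color', 'fovy', 'cx', 'cy', 'world_from_camera']
side 52.33426159960574 313.26970769049467 234.71598070455514 [[-0.9512, 0.1691, -0.2582, 187.8475], [-0.3085, -0.5411, 0.7823, 929.877], [-0.0075, 0.8238, 0.5669, 872.4223], [0.0, 0.0, 0.0, 1.0]] ['color', 'fovy', 'cx', 'cy', 'world_from_camera']
wrist 65.70646984690485 319.83076256402165 237.69244342996947 [[0.2272, -0.9256, -0.3025, 70.116], [0.9738, 0.2155, 0.072, 651.864], [-0.0014, -0.311, 0.9504, 372.8977], [0.0, 0.0, 0.0, 1.0]] ['color', 'fovy', 'cx', 'cy', 'world_from_camera']
```

View pics/scene0.png

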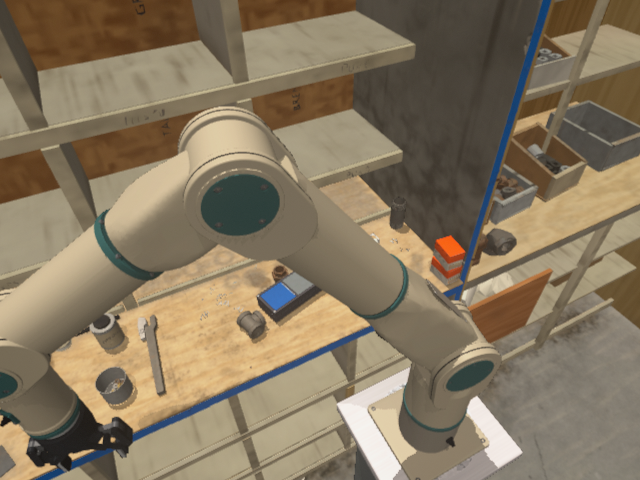

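View pics/side0.png

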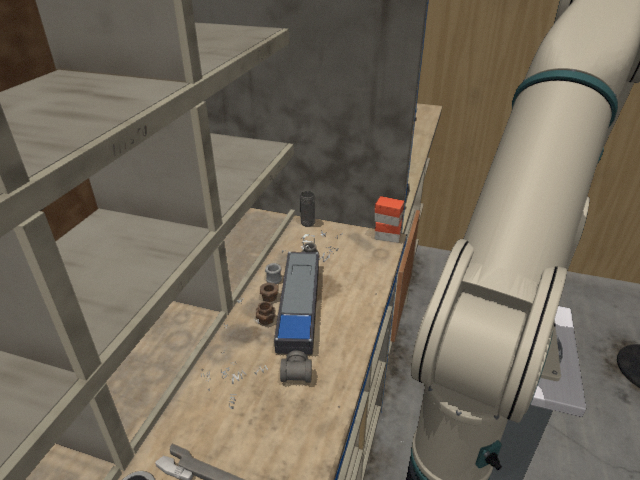

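The side view shows the case from the hatch at (294,330) to the far end at (302,255), with the tee in front, and the couplings and bushings on its left. A faint plate outline shows near the far end. I'll enlarge that area.

Run:
```python
import cv2
a=cv2.imread("pics/side0.png")[230:390,240:400]
a=cv2.resize(a,(600,600),interpolation=cv2.INTER_CUBIC)
a=cv2.convertScaleAbs(a,alpha=1.5)
cv2.imwrite("pics/crop.png",a)
```

```text
(no output)
```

View pics/crop.png

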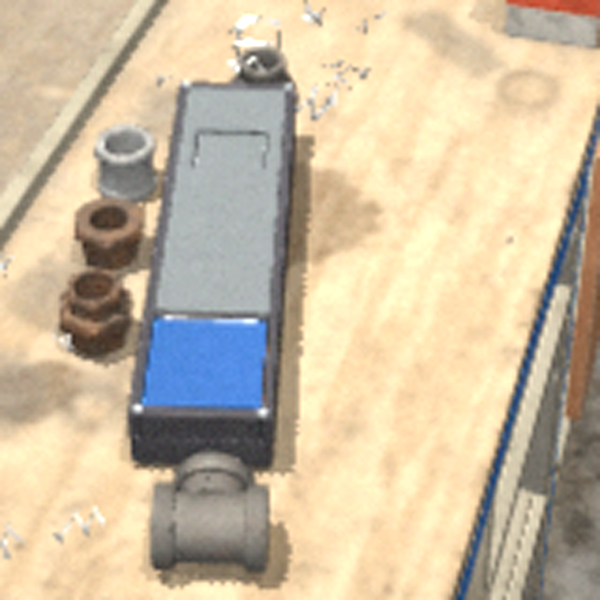

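The panel runs from row 85 to row 315 in the crop. A plate outline shows at (195..268, 131..165), and the case corners are at about (184,86), (291,86), (262,412) and (138,410). Next I'll turn these into positions.

```bash
cat > h.py <<'E'
import numpy as np
def ray(d,u,v,z):
    f=240/np.tan(np.radians(d["fovy"]/2)); T=np.array(d["world_from_camera"])
    r=T[:3,:3]@np.array([(u-d["cx"])/f,-(v-d["cy"])/f,-1]); o=T[:3,3]
    return o+r*(z-o[2])/r[2]
E
python3 - <<'E'
from cell import eyes,ctrl
from h import *
d=eyes.get_image("side")
P={}
for n,u,v,z in [("FL",184,86,50),("FR",291,86,50),("NR",262,412,50),("NL",138,410,50),("plL",198,131,49),("plR",268,131,49),("plnearL",193,166,49),("plnearR",265,166,49),("pnlN",212,316,50),
 ("coup",125,192,0),("bush",108,260,0),("union",95,345,0),("tee",210,560,0),("red",262,75,10)]:
    P[n]=ray(d,240+u/3.75,230+v/3.75,z); print(n,P[n].round(0))
F=(P["FL"]+P["FR"])/2;N=(P["NL"]+P["NR"])/2
e=(N-F);L=np.linalg.norm(e[:2]);e/=L;print("len",L,"yaw of case y",np.arctan2(e[1],e[0]),"centre",(F+N)/2)
C=(F+N)/2
for k in P:
    q=P[k]-C;print(k,"case x",(q@np.array([e[1],-e[0],0])).round(),"y",(q@e).round())
E
```

```text
FL [600. -99.  50.]
FR [ 523. -123.   50.]
NR [440. 196.  50.]
NL [512. 218.  50.]
plL [571. -51.  49.]
plR [523. -67.  49.]
plnearL [561. -12.  49.]
plnearR [512. -28.  49.]
pnlN [497. 128.  50.]
coup [621. -25.   0.]
bush [604.  48.   0.]
union [581. 128.   0.]
tee [448. 272.   0.]
red [ 566. -181.   10.]
len 328.70916044772207 yaw of case y 1.8321996634229059 centre [518.76403887  48.19772595  50.        ]
FL case x 40.0 y -163.0
FR case x -40.0 y -166.0
NR case x -37.0 y 163.0
NL case x 37.0 y 165.0
plL case x 25.0 y -110.0
plR case x -26.0 y -112.0
plnearL case x 25.0 y -70.0
plnearR case x -26.0 y -72.0
pnlN case x -1.0 y 82.0
coup case x 80.0 y -97.0
bush case x 83.0 y -23.0
union case x 81.0 y 61.0
tee case x -10.0 y 234.0
red case x -14.0 y -233.0
```

The seen outline puts the catch at panel y = -48, around world (542, -39). I'll shut the fingers and travel there in a straight line at height, staying at least 447 mm from the base.

Call:
{"fn": "carry_out", "kwargs": {"moves": [{"tx": -0.112,"ty": -0.1175,"fingers": 0},{"tx": -0.112,"ty": -0.1175,"fingers": 0},{"tx": -0.112,"ty": -0.1175,"fingers": 0},{"tx": -0.112,"ty": -0.1175,"fingers": 0},{"tx": -0.112,"ty": -0.1175,"fingers": 0},{"tx": -0.112,"ty": -0.1175,"fingers": 0},{"tx": -0.112,"ty": -0.1175,"fingers": 0},{"tx": -0.112,"ty": -0.1175,"fingers": 0},{"tx": -0.112,"ty": -0.1175,"fingers": 0},{"tx": -0.112,"ty": -0.1175,"fingers": 0},{"tx": -0.112,"ty": -0.1175,"fingers": 0},{"fingers": 0}]}}

```text
validation failed for argument at $.mo...
```

The call was refused as malformed and the reason was cut off. I'll try a single row with every field given.

Call:
{"fn": "carry_out", "kwargs": {"moves": [{"tx": -0.112,"ty": -0.1175,"tz": 0.0,"twist": 0.0,"fingers": 0.0}]}}

```text
clock: 0.32
eef_pos: [169.2, 593.3, 241.6]
tool_rot: [3.14, -0.002, 2.919]
force: [0.6, -0.5, 0.0]
width: 69.7
gripper_force: 0.0
```

With all fields given it works. Moving on along the same line.

Call:
{"fn": "carry_out", "kwargs": {"moves": [{"tx": -0.112,"ty": -0.1175,"tz": 0.0,"twist": 0.0,"fingers": 0.0},{"tx": -0.112,"ty": -0.1175,"tz": 0.0,"twist": 0.0,"fingers": 0.0},{"tx": -0.112,"ty": -0.1175,"tz": 0.0,"twist": 0.0,"fingers": 0.0},{"tx": -0.112,"ty": -0.1175,"tz": 0.0,"twist": 0.0,"fingers": 0.0},{"tx": -0.112,"ty": -0.1175,"tz": 0.0,"twist": 0.0,"fingers": 0.0},{"tx": -0.112,"ty": -0.1175,"tz": 0.0,"twist": 0.0,"fingers": 0.0},{"tx": -0.112,"ty": -0.1175,"tz": 0.0,"twist": 0.0,"fingers": 0.0},{"tx": -0.112,"ty": -0.1175,"tz": 0.0,"twist": 0.0,"fingers": 0.0},{"tx": -0.112,"ty": -0.1175,"tz": 0.0,"twist": 0.0,"fingers": 0.0},{"tx": -0.112,"ty": -0.1175,"tz": 0.0,"twist": 0.0,"fingers": 0.0},{"tx": 0.0,"ty": 0.0,"tz": 0.0,"twist": 0.0,"fingers": 0.0}]}}

```text
clock: 1.7
eef_pos: [421.2, 167.7, 242.4]
tool_rot: [-3.14, 0.001, 2.905]
force: [-0.9, 0.9, -0.4]
width: -0.2
gripper_force: 0.0
```

Call:
{"fn": "carry_out", "kwargs": {"moves": [{"tx": -0.11,"ty": -0.116,"tz": 0.0,"twist": 0.0,"fingers": 0.0},{"tx": -0.11,"ty": -0.116,"tz": 0.0,"twist": 0.0,"fingers": 0.0},{"tx": -0.11,"ty": -0.116,"tz": 0.0,"twist": 0.0,"fingers": 0.0},{"tx": -0.11,"ty": -0.116,"tz": 0.0,"twist": 0.0,"fingers": 0.0},{"tx": -0.11,"ty": -0.116,"tz": 0.0,"twist": 0.0,"fingers": 0.0},{"tx": 0.0,"ty": 0.0,"tz": 0.0,"twist": 0.057,"fingers": 0.0},{"tx": 0.0,"ty": 0.0,"tz": 0.0,"twist": 0.057,"fingers": 0.0},{"tx": 0.0,"ty": 0.0,"tz": 0.0,"twist": 0.057,"fingers": 0.0},{"tx": 0.0,"ty": 0.0,"tz": 0.0,"twist": 0.057,"fingers": 0.0},{"tx": 0.0,"ty": 0.0,"tz": 0.0,"twist": 0.057,"fingers": 0.0},{"tx": 0.0,"ty": 0.0,"tz": 0.0,"twist": 0.057,"fingers": 0.0},{"tx": 0.0,"ty": 0.0,"tz": 0.0,"twist": 0.0,"fingers": 0.0}]}}

```text
clock: 3.2
eef_pos: [540.6, -33.9, 242.0]
tool_rot: [-3.141, -0.0, 1.842]
force: [-0.6, -0.3, -0.2]
width: -0.2
gripper_force: 0.0
```

Run:
```python
from cell import ctrl,eyes
import cv2,numpy as np
d=eyes.get_image("wrist"); cv2.imwrite("pics/wrist1.png",d["color"])
np.save("w1.npy",d,allow_pickle=True)
print(ctrl.read_state()["eef_pos"],ctrl.read_state()["tool_rot"],ctrl.read_state()["qpos"])
```

```text
[540.56298001 -34.10614462 242.07055133] [-3.14115259e+00 -3.51008353e-04  1.84315088e+00] [-0.27005967  0.50308173  0.41991705  1.82937518 -0.26160501  0.86425614
  0.54736101]
```

View pics/wrist1.png

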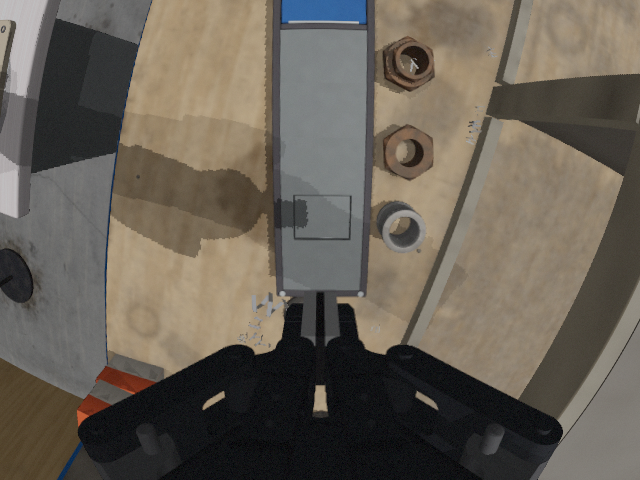

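The wrist view shows the catch outline clearly, with corners at (294,195), (350,195), (351,239) and (295,239). The fittings are to the right of the case.

Run:
```python
import numpy as np
d=np.load("w1.npy",allow_pickle=True).item()
f=240/np.tan(np.radians(d["fovy"]/2));T=np.array(d["world_from_camera"])
Q=[]
for u,v in [(294,195),(350,195),(351,239),(295,239)]:
    x,y=u-d["cx"],v-d["cy"];r=np.hypot(x,y);t=r/f
    w=T[:3,:3]@np.array([np.sin(t)*x/r,-np.sin(t)*y/r,-np.cos(t)]);Q.append(T[:3,3]+w*(49-T[2,3])/w[2])
Q=np.array(Q);c=Q.mean(0);print(Q.round(1),c)
e=(Q[0]+Q[1]-Q[2]-Q[3])/2;print(np.linalg.norm(e),np.linalg.norm(Q[0]-Q[1]),np.arctan2(e[1],e[0]))
D=(c-[540.56,-34.1,49])[:2];y=1.843;print("tool x",D@[np.cos(y),np.sin(y)],"tool y",D@[np.sin(y),-np.cos(y)])
```

```text
[[515.1 -25.8  49. ]
 [563.2 -12.5  49. ]
 [576.  -51.8  49. ]
 [526.3 -65.6  49. ]] [545.11956117 -38.9178593   49.        ]
41.28645464351923 49.87972925313097 1.8654450265845919
tool x -5.866328518873576 tool y 3.0963778803675073
```

Both cameras agree on the catch at about (544.5, -39). I'll correct by a few mm and descend to just above it.

Call:
{"fn": "carry_out", "kwargs": {"moves": [{"tx": -0.019,"ty": 0.009,"tz": 0.1,"twist": 0.0,"fingers": 0.0},{"tx": 0.0,"ty": 0.0,"tz": 0.15,"twist": 0.0,"fingers": 0.0},{"tx": 0.0,"ty": 0.0,"tz": 0.15,"twist": 0.0,"fingers": 0.0},{"tx": 0.0,"ty": 0.0,"tz": 0.12,"twist": 0.0,"fingers": 0.0},{"tx": 0.0,"ty": 0.0,"tz": 0.05,"twist": 0.0,"fingers": 0.0},{"tx": 0.0,"ty": 0.0,"tz": 0.0,"twist": 0.0,"fingers": 0.0},{"tx": 0.0,"ty": 0.0,"tz": 0.0,"twist": 0.0,"fingers": 0.0}]}}

```text
clock: 4.12
eef_pos: [545.8, -40.2, 72.6]
tool_rot: [3.139, 0.001, 1.839]
force: [-0.5, -0.1, -0.4]
width: 0.1
gripper_force: 0.0
```

Call:
{"fn": "carry_out", "kwargs": {"moves": [{"tx": 0.0,"ty": 0.0,"tz": 0.03,"twist": 0.0,"fingers": 0.0},{"tx": 0.0,"ty": 0.0,"tz": 0.01,"twist": 0.0,"fingers": 0.0},{"tx": 0.0,"ty": 0.0,"tz": 0.01,"twist": 0.0,"fingers": 0.0},{"tx": 0.0,"ty": 0.0,"tz": 0.0,"twist": 0.0,"fingers": 0.0},{"tx": 0.0,"ty": 0.0,"tz": 0.0,"twist": 0.0,"fingers": 0.0}]}}

```text
clock: 4.75
eef_pos: [544.8, -39.9, 56.6]
tool_rot: [3.141, -0.0, 1.838]
force: [-0.2, 0.4, 5.6]
width: 0.2
gripper_force: 2.6
```

The tips are at 45.6 mm, below the panel face, and feel light resistance, so they are on the catch. Pressing on.

Call:
{"fn": "carry_out", "kwargs": {"moves": [{"tx": 0.0,"ty": 0.0,"tz": 0.007,"twist": 0.0,"fingers": 0.0},{"tx": 0.0,"ty": 0.0,"tz": 0.007,"twist": 0.0,"fingers": 0.0},{"tx": 0.0,"ty": 0.0,"tz": 0.005,"twist": 0.0,"fingers": 0.0},{"tx": 0.0,"ty": 0.0,"tz": 0.0,"twist": 0.0,"fingers": 0.0},{"tx": 0.0,"ty": 0.0,"tz": 0.0,"twist": 0.0,"fingers": 0.0}]}}

```text
clock: 5.38
eef_pos: [544.9, -39.9, 53.0]
tool_rot: [3.14, -0.001, 1.838]
force: [-4.9, 1.6, 24.1]
width: -0.2
gripper_force: 12.3
```

The tips are at 42.0 mm and the force is up to 24 N, so the catch is at its stop. I'll add a little more press, then withdraw straight up.

Call:
{"fn": "carry_out", "kwargs": {"moves": [{"tx": 0.0,"ty": 0.0,"tz": 0.003,"twist": 0.0,"fingers": 0.0},{"tx": 0.0,"ty": 0.0,"tz": 0.0,"twist": 0.0,"fingers": 0.0},{"tx": 0.0,"ty": 0.0,"tz": 0.0,"twist": 0.0,"fingers": 0.0},{"tx": 0.0,"ty": 0.0,"tz": -0.03,"twist": 0.0,"fingers": 0.0},{"tx": 0.0,"ty": 0.0,"tz": -0.06,"twist": 0.0,"fingers": 0.0},{"tx": 0.0,"ty": 0.0,"tz": -0.15,"twist": 0.0,"fingers": 0.0},{"tx": 0.0,"ty": 0.0,"tz": -0.15,"twist": 0.0,"fingers": 0.0},{"tx": 0.0,"ty": 0.0,"tz": -0.15,"twist": 0.0,"fingers": 0.0},{"tx": 0.0,"ty": 0.0,"tz": 0.0,"twist": 0.0,"fingers": 0.0},{"tx": 0.0,"ty": 0.0,"tz": 0.0,"twist": 0.0,"fingers": 0.0}]}}

```text
clock: 6.62
eef_pos: [544.3, -39.8, 211.1]
tool_rot: [-3.141, -0.0, 1.839]
force: [-0.3, -0.1, -0.6]
width: -0.0
gripper_force: 0.0
```

Run:
```python
from cell import eyes
import cv2
a=eyes.get_image("side")["color"][200:400,200:440];b=eyes.get_image("wrist")["color"]
cv2.imwrite("pics/after.png",cv2.hconcat([cv2.resize(a,(440,367)),cv2.resize(b,(360,367))]))
```

```text
(no output)
```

View pics/after.png

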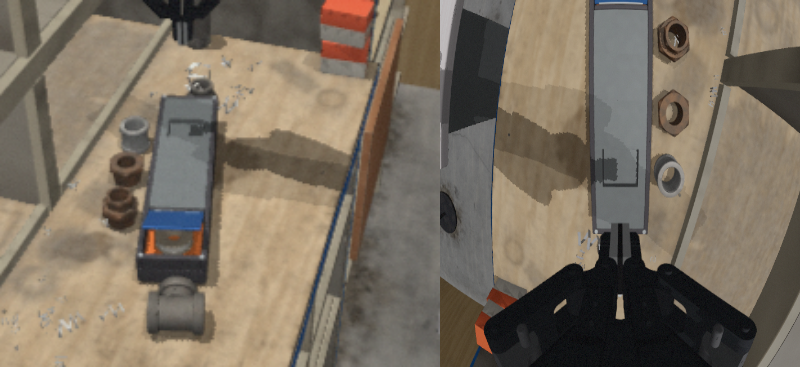

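The hatch at (172,220) stands open, with the orange inside showing. The fittings haven't moved and the hand is well clear.

```bash
python3 -c "
from cell import job
print(job.finish_job())"
```

```text
the job is handed in; nothing more can be done
None
```

I found the catch by camera at panel y = -48 mm and pressed it to its stop; the hatch stands open, the fittings look unmoved, the hand is clear, and the job is handed in (no verdict was returned).

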